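Pack the connecting rods into their case

ROBOT

A 6-joint arm with a two-finger parallel gripper is mounted at the origin on the work surface. World frame = base frame: x ahead of the robot, y to its left, z up, the work surface at z = 0. Lengths are in m, angles in rad, forces in N, time in s.
With the tool pointing down it reaches from about 0.35 to 0.775 m from the base axis. Payload 5.5 kg.
Tool frame: the origin (TCP) lies midway between the tips of the shut fingers; the grasp point (between the pads) lies 19 mm behind it (bot.grip_depth is the distance from the TCP to the grasp point, in m); z points along the fingers, y is the direction in which the jaws open and shut (so a half turn about z gives the same grasp; the last joint's range is limited). The gripper opens to 85 mm and grips with 20 to 120 N. Pads are 22 mm wide; open, the fingers measure 114 mm over their backs; the gripper's body (76 mm by 85 mm) begins 54 mm behind the grasp point. The pads swing forward as they close: fully open they stand 13 mm farther back than shut.
Start: joints at [-1.489, 0.313, 0.046, 1.304, 0, 1.431], TCP at [0.126, -0.561, 0.231] pointing down, gripper open.
Joint ranges: [-2.76, 2.76], [-0.86, 1.69], [-1.03, 1.26], [-2.2, 2.34], [-1.47, 1.5], [-3.14, 3.14]. Speed limits (rad/s): [2.57, 2.57, 3.14, 3.14, 3.14, 3.14].

INTERFACE

Orientations are given as a rotation vector (axis times angle).
In Python, from plant import bot gives the robot as it stands.
- The arm moves only by the shell command python3 -m creep 'ROWS' [OPENING] [FORCE]. ROWS is JSON, a list of rows, each an object of numbers: "tx", "ty", "tz": the shift along the world's x, y, z in mm; "rx", "ry", "rz": the turn, a rotation vector about the world's x, y, z in degrees. A call has 1 to 10 rows; each row shifts and turns the commanded pose from where the row before left it; what a row does not reach is not made up. A row lasts 1/12 s, in which the tool goes at most 41.7 mm and 7.16 degrees, less where a joint would pass 70% of its speed; a pose out of reach is approached as far as the arm can. A call is refused whole if a number of a shift passes 41.7 or a number of a turn 7.16, either way. A call with a gripper value outside its range is refused whole. OPENING is the finger opening in mm, from 0 to 85.4, set as the call begins (- or left out, the last holds). The fingers move at their own pace and stop on an object; FORCE is the grip in N (left out, the last holds). Time passes only in rows, so rows that do not move let the fingers close. It gives the time, the measured TCP pose, the force and the opening at its end, in the units of the state.
- bot.sense(): the state, without advancing time (a new reading comes with each control period).
- bot.grab_frame(name): name is "scene" or "top"; returns a dict with "img" (384x512x3 uint8, blue, green, red), "mtx" (3x3 intrinsics, pixels), "k1" (the pictures are not rectified: a ray, as slopes to the right and down, at radius r is drawn at 1 + k1 r^2 times it, then the intrinsics apply), "extrinsics" (4x4, takes a point from world to camera coordinates). Camera axes: x right, y up, looking along -z (the intrinsics and any distortion apply to the point x, -y, -z); pixel columns grow to the right and rows downward; lengths in m; the calibration is good to about 2 mm. A picture is of the moment at which its call begins. There is no depth.
- bot.finish_job(): hands the job in, once; it reports no verdict.
Trained networks look in a picture, given as the dict that the camera call returned (one of the last four; its "shot" number tells which), for a name from the list of things; names that differ only in an ending like _2 or _b are one class to them, and where a whole thing is asked for, a point or a joint stands for the part that bears it (a point fixed in the world has none). Each returns a list of dicts, best first, with "confidence" (0 to 1); they miss things now and then, are a little off and sometimes report something else, mostly with a low value. They report only what shows in the picture. A call takes as long as a camera call. They do not tell look-alikes from the thing itself.
- bot.look_for(picture, name): "point" ([column, row] in pixels, amid what is visible of it).
The state is a dict: "time_s": time; "joints": joint angles; "qd": joint speeds; "tau": joint torques, N m; "ee_pos": TCP position; "tcp_rot": TCP orientation; "ft_force": force on the tool from outside, world axes, zero at the start; "wrist_torque": the same for the moment, N m; "width": opening from 0.0 (shut) to 1.0 (fully open).
Only numpy, scipy, OpenCV 4.12 (cv2) and the standard library are available. Lean on these libraries where they do the work, as an engineer would, in place of code of your own. Each camera call takes 0.05 s, during which the arm holds its last target. There are 200 camera calls.

TASK

Pack away the connecting rods lying on the bench. First lift the green oil can by its handle off the round stand on the lid of the red case and set it upright, wholly on the round black rubber mat; then open the case's lid well up, lay every rod flat in a bay of its own, lengthwise along the bay, let go of them, and only then shut the lid fully. Leave the piston, the white bottle and the screwdriver where they are.

Things in the scene. Friction and masses are not known exactly. Their poses are not given: they have to be found in the camera images.
- case: red clamshell case fixed on the bench, 160 (x) x 262 (y) x 50 mm high without the lid, walls 5 mm, inner floor 6 mm above the bench. Origin: centre of the underside; x points to the hinge side, z up. Four bays across y, parted by five ribs 3 mm wide and 8 mm high; a 12 mm gutter between the outer ribs and the end walls
- bay0 (a point): middle of the floor of bay 0 of the case, axes as the case; bays 0 to 3 run from the case's -y end to its +y end, 56 mm apart; each is a strip along the case's x, 53 mm wide and 150 mm long, for one rod laid along it
- bay1 (a point): middle of the floor of bay 1 of the case, axes as the case; bays 0 to 3 run from the case's -y end to its +y end, 56 mm apart; each is a strip along the case's x, 53 mm wide and 150 mm long, for one rod laid along it
- bay2 (a point): middle of the floor of bay 2 of the case, axes as the case; bays 0 to 3 run from the case's -y end to its +y end, 56 mm apart; each is a strip along the case's x, 53 mm wide and 150 mm long, for one rod laid along it
- bay3 (a point): middle of the floor of bay 3 of the case, axes as the case; bays 0 to 3 run from the case's -y end to its +y end, 56 mm apart; each is a strip along the case's x, 53 mm wide and 150 mm long, for one rod laid along it
- lid (a joint): hinge of the lid, rad: 0 shut, grows as it opens upward, at most 1.9 (leaning a little back past upright at 1.57). A stiff hinge: the lid (0.3 kg) stays where it is left and takes about 4 N at the handle to move
- lid_hinge (a point): middle of the hinge line, at the case's rear (+x) top edge, 50 mm above the bench; the line runs along the case's y
- lid_handle (a point): middle of the black carrying handle of the lid, a round bar 12 mm dia and 114 mm long between its arms, along the case's y, 202 mm from the hinge line and level with the lid's thickness (12 mm); shut, it stands 42 mm in front of the lid's front edge, 56 mm above the bench, with nothing under it. It turns with the lid: its own x axis points from the handle to the hinge
- oil_can: green round oil can, about 0.5 kg, 84 mm dia, 90 mm high to the shoulder, with a yellow band and a bent brass spout over its x side, standing at first on the black round stand (100 mm dia, 6 mm high, top 68.5 mm above the bench) on the shut lid. Origin: centre of the underside; z up; y along the handle
- can_handle (a point): middle of the can's dark handle, a flat bar 76 mm long inside its uprights (along the can's y), 12 mm wide, 10 mm thick, its middle 160 mm above the can's underside; 38 mm free under it
- mat: round black rubber mat fixed on the bench to the left of the case, 140 mm dia, 4 mm thick. Origin: centre of its underside
- rod_a: a loose steel connecting rod lying flat, present in some starts only: 116 mm long, 18 mm thick, about 0.22 kg. Origin: middle of the length, on the underside; x along the rod, z up. Big-end ring (44 mm dia) centred at x = -36 mm, small-end ring (28 mm dia) at x = +44 mm; between them a straight beam 16 mm wide from x = -14 to +30 mm: best gripped across at x = +8 mm
- rod_b: a loose steel connecting rod lying flat, present in some starts only: 116 mm long, 18 mm thick, about 0.22 kg. Origin: middle of the length, on the underside; x along the rod, z up. Big-end ring (44 mm dia) centred at x = -36 mm, small-end ring (28 mm dia) at x = +44 mm; between them a straight beam 16 mm wide from x = -14 to +30 mm: best gripped across at x = +8 mm
- rod_c: a loose steel connecting rod lying flat, present in some starts only: 116 mm long, 18 mm thick, about 0.22 kg. Origin: middle of the length, on the underside; x along the rod, z up. Big-end ring (44 mm dia) centred at x = -36 mm, small-end ring (28 mm dia) at x = +44 mm; between them a straight beam 16 mm wide from x = -14 to +30 mm: best gripped across at x = +8 mm
- rod_d: a loose steel connecting rod lying flat, present in some starts only: 116 mm long, 18 mm thick, about 0.22 kg. Origin: middle of the length, on the underside; x along the rod, z up. Big-end ring (44 mm dia) centred at x = -36 mm, small-end ring (28 mm dia) at x = +44 mm; between them a straight beam 16 mm wide from x = -14 to +30 mm: best gripped across at x = +8 mm
- piston: bystander: loose aluminium piston standing upright among the rods, 60 mm dia, 56 mm high; origin: centre of the underside
- bottle: bystander: loose white bottle with a green cap, 68 mm dia, 190 mm high, behind the mat; origin: centre of the underside
- screwdriver: bystander: loose screwdriver with a blue handle, 200 mm long, lying behind the rods; x along it
There are look-alikes about, which are no part of the job. What is shaped like the rod_a but brown, orange or purple is not meant.

How it is judged:
By the outcome, as a careful person would: the job done as asked, in the order asked, and still so for the second after the job is handed in, with the robot touching nothing.
Of rod_a, rod_b, rod_c, rod_d only 2 to 4 are there at a start; the rules pass over those that are not, and their reading is None.
At some moment in a run one of rod_a, rod_b, rod_c, rod_d may be knocked a few centimetres aside while the robot is not near it.
It also fails if it takes over 210 s, if anything falls off the work surface, if the arm or the gripper's body presses on something with over 40 N, if the wrist force passes 120 N, or if a joint passes its speed limit or range.

## Working session

There is one attempt and no reset: what is moved stays moved. The work goes in short steps, Python scripts to look and compute and a shell command to move; the robot and the scene stay as the last step left them, time stands still between calls to the robot, and variables do not carry over. Pictures are saved under pics/ and viewed, about 12 in all and at most 16, crops included, and the job is handed in when it is done.

```bash
ls; mkdir -p pics; python3 - <<'E'
from plant import bot
import cv2,json
s=bot.sense();print({k:s[k] for k in('time_s','ee_pos','tcp_rot','ft_force','width')})
for n in('scene','top'):
    p=bot.grab_frame(n);cv2.imwrite(f'pics/{n}0.png',p['img']);print(n,p['k1'],p['mtx'],p['extrinsics'])
    for t in('case','lid_handle','oil_can','can_handle','mat','rod_a','piston','bottle','screwdriver'):
        print(t,[(d['point'],round(d['confidence'],2)) for d in bot.look_for(p,t)])
E
```

```text
pics
{'time_s': 0.0, 'ee_pos': array([ 0.12644778, -0.56039459,  0.23040956]), 'tcp_rot': array([-3.12045505e+00, -3.47435809e-01, -1.28598719e-04]), 'ft_force': array([-0.97061354, -0.497821  ,  1.09152669]), 'width': 1.0002757777122482}
scene -0.01754343773356146 [[365.20909543   0.         259.17774718]
 [  0.         365.20909543 190.56810725]
 [  0.           0.           1.        ]] [[ 0.14650408  0.9891981  -0.00486613 -0.06325146]
 [-0.82572734  0.12499925  0.55004504  0.35225005]
 [ 0.54471177 -0.07656575  0.83512081 -1.57633009]
 [ 0.          0.          0.          1.        ]]
case [([288.6, 218.7], 0.95)]
lid_handle [([290.0, 218.3], 0.84)]
oil_can [([278.4, 200.5], 0.65), ([288.2, 220.4], 0.29)]
can_handle [([285.2, 201.3], 0.72)]
mat [([363.9, 183.3], 0.81)]
rod_a [([213.3, 199.9], 0.69), ([132.8, 204.8], 0.62), ([185.2, 204.0], 0.53), ([165.6, 173.6], 0.51), ([159.5, 244.3], 0.49), ([287.1, 220.6], 0.2)]
piston []
bottle [([381.1, 232.8], 0.77)]
screwdriver [([262.9, 293.6], 0.88), ([279.5, 199.7], 0.59), ([286.3, 220.9], 0.56), ([380.7, 232.3], 0.18)]
top -0.09529687380569625 [[365.13362306   0.         247.50330136]
 [  0.         365.13362306 187.70877791]
 [  0.           0.           1.        ]] [[ 0.01048725 -0.99985393 -0.01349566 -0.01679379]
 [ 0.99744376  0.00950605  0.07082073 -0.54990786]
 [-0.07068209 -0.01420388  0.99739776 -1.05534203]
 [ 0.          0.          0.          1.        ]]
case [([219.5, 192.2], 0.93)]
lid_handle [([217.1, 195.3], 0.66), ([256.1, 101.0], 0.54)]
oil_can [([223.6, 180.7], 0.57)]
can_handle [([220.0, 180.0], 0.59)]
mat [([114.8, 215.5], 0.9), ([298.9, 223.4], 0.33)]
rod_a [([337.6, 220.8], 0.7), ([364.9, 171.3], 0.68), ([301.8, 226.2], 0.63), ([395.7, 231.9], 0.53), ([358.9, 277.6], 0.53)]
piston [([299.8, 171.7], 0.56)]
bottle [([117.9, 139.0], 0.76)]
screwdriver [([257.2, 104.5], 0.9), ([115.4, 214.2], 0.2)]
```

```bash
python3 - <<'E'
import cv2
a=cv2.imread('pics/top0.png');cv2.imwrite('pics/top0b.png',cv2.resize(a[70:310,70:430],(800,533),interpolation=cv2.INTER_CUBIC))
a=cv2.imread('pics/scene0.png');cv2.imwrite('pics/scene0b.png',cv2.resize(a[90:330,80:440],(800,533),interpolation=cv2.INTER_CUBIC))
E
```

```text
(no output)
```

View pics/top0b.png

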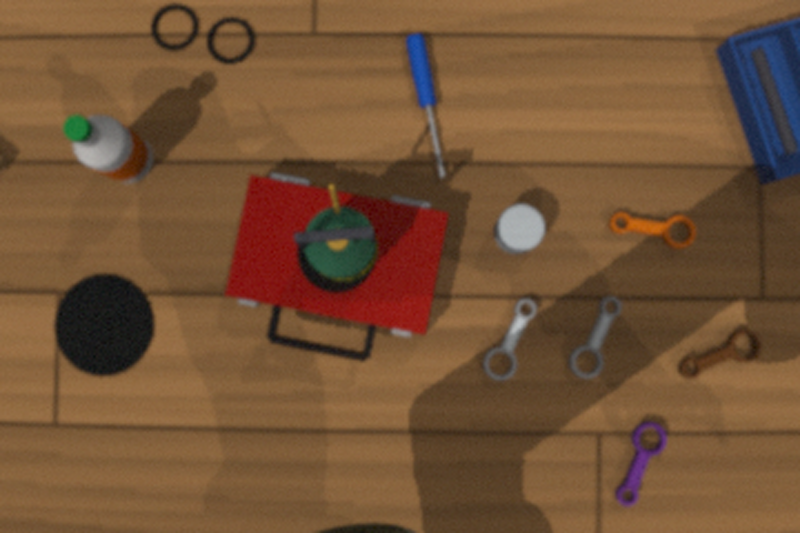

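View pics/scene0b.png

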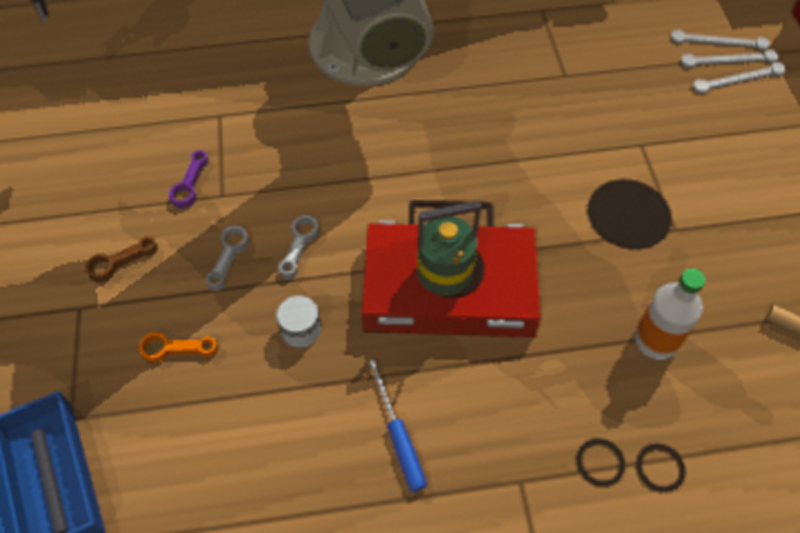

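Candidates in the top picture: grey rods at (300,223) and (339,222), which are the ones I want. The look-alikes are brown at (396,232), orange at (365,171) and purple at (359,278). The mat is at (115,215) and the can at (222,180). Next I measure.

```bash
cat > h.py <<'E'
import numpy as np,cv2
from plant import bot
def ray(p,uv):
    uv=np.atleast_2d(np.array(uv,float));K=p['mtx']
    d=np.c_[(uv[:,0]-K[0,2])/K[0,0],(uv[:,1]-K[1,2])/K[1,1]];u=d.copy()
    for _ in range(20):u=d/(1+p['k1']*(u**2).sum(1,keepdims=True))
    E=p['extrinsics'];R=E[:3,:3];return -R.T@E[:3,3],np.c_[u[:,0],-u[:,1],-np.ones(len(u))]@R
def at(p,uv,z):
    c,d=ray(p,uv);return c+d*((z-c[2])/d[:,2])[:,None]
def px(p,X):
    X=np.atleast_2d(X);E=p['extrinsics'];c=X@E[:3,:3].T+E[:3,3]
    s=np.c_[c[:,0],-c[:,1]]/-c[:,2:];s=s*(1+p['k1']*(s**2).sum(1,keepdims=True))
    K=p['mtx'];return s*K[0,0]+K[:2,2]
def mask(img,kind,box):
    h=cv2.cvtColor(cv2.medianBlur(img,3),cv2.COLOR_BGR2HSV).astype(int);H,S,V=h[...,0],h[...,1],h[...,2]
    m={'red':((H<6)|(H>172))&(S>170)&(V>70),'grey':S<75,'dark':V<45,'metal':(S<90)&(V>45),'green':(H>45)&(H<90)&(S>60)}[kind]
    o=np.zeros(m.shape,bool);x0,y0,x1,y1=box;o[y0:y1,x0:x1]=m[y0:y1,x0:x1]
    n,l,st,_=cv2.connectedComponentsWithStats(o.astype(np.uint8));k=1+np.argmax(st[1:,4]);v,u=np.nonzero(l==k);return np.c_[u,v]
def rect(P):
    c,s,a=cv2.minAreaRect(P[:,:2].astype(np.float32)*1000);return np.array(c)/1000,np.array(s),a
def rod(p,box,z=.018):
    P=at(p,mask(p['img'],'metal',box),z)[:,:2];m=P.mean(0);w,V=np.linalg.eigh(np.cov((P-m).T));x=V[:,1];n=np.array([-x[1],x[0]])
    t=(P-m)@x;s=(P-m)@n
    # big end is wider
    if np.ptp(s[t>t.max()-.045])>np.ptp(s[t<t.min()+.045]):x=-x;n=-n;t=-t
    mid=m+x*(t.max()+t.min())/2
    return mid,np.degrees(np.arctan2(x[1],x[0])),np.ptp(t)*1000,np.ptp(s)*1000,len(P)
E
python3 - <<'E'
from h import *
p=bot.grab_frame('top');q=bot.grab_frame('scene')
print('case',rect(at(p,mask(p['img'],'red',(150,130,300,250)),.062)))
print('mat',rect(at(p,mask(p['img'],'dark',(88,185,145,245)),.004)))
for b in((282,200,315,245),(322,200,352,243)):print('rod',rod(p,b))
print('piston',at(p,[(304,172)],.056))
# handle ends crop coords -> triangulate
f=lambda a,b,o:(np.array(a)/2.2222+o)
for n,a,b in(('hL',(298,238),(421,216)),('hR',(371,233),(480,208))):
    c1,d1=ray(p,f(a,0,[70,70]));c2,d2=ray(q,f(b,0,[80,90]))
    A=np.c_[d1[0],-d2[0]];s=np.linalg.lstsq(A,c2-c1,rcond=None)[0];print(n,c1+s[0]*d1[0],c2+s[1]*d2[0])
    print(at(p,f(a,0,[70,70]),.2335))
print('mouth stand ring', at(p,f((338,245),0,[70,70]),.16))
E
```

```text
case (array([0.55645325, 0.06251012]), array([260.07778931, 161.17845154]), 79.49525451660156)
mat (array([0.46334018, 0.38470853]), array([130.1341095 , 128.01747131]), 1.5608811378479004)
rod (array([ 0.45092894, -0.16631966]), np.float64(-24.99788717103573), np.float64(118.12602554810533), np.float64(44.48667873395677), 315)
rod (array([ 0.4540734 , -0.27963983]), np.float64(-23.928186993681425), np.float64(116.36716387404958), np.float64(46.33699819537934), 317)
piston [[ 0.59391121 -0.17251012  0.056     ]]
hL [0.55976003 0.08962016 0.22654816] [0.56048665 0.01303428 0.21633149]
[[0.55907129 0.08868624 0.2335    ]]
hR [0.56398675 0.0104588  0.24391315] [0.58122921 0.08698718 0.24908502]
[[0.5650915  0.01091363 0.2335    ]]
mouth stand ring [[0.55863625 0.05206065 0.16      ]]
```

```bash

python3 -m creep '[{"tz":30,"rz":4.5},{"tx":24,"ty":34,"tz":30,"rz":4.5},{"tx":24,"ty":34,"tz":30,"rz":4.5},{"tx":24,"ty":34,"rz":4.5},{"tx":24,"ty":34,"rz":4.5},{"tx":24,"ty":34,"rz":4.5},{"tx":24,"ty":34,"rz":4.5},{"tx":24,"ty":34,"rz":4.5},{"tx":24,"ty":34,"rz":4.5},{"tx":24,"ty":34,"rz":4.5}]' 60
python3 -m creep '[{"tx":24,"ty":34,"rz":4.5},{"tx":24,"ty":34,"rz":4.5},{"tx":24,"ty":34,"rz":4.5},{"tx":24,"ty":34,"rz":4.5},{"tx":24,"ty":34,"rz":4.5},{"tx":24,"ty":34,"rz":4.5},{"tx":24,"ty":34,"rz":4.5},{"tx":24,"ty":34,"rz":4.5},{"tx":24,"ty":32},{}]'
python3 - <<'E'
from h import *
p=bot.grab_frame('top');q=bot.grab_frame('scene')
o=np.vstack([cv2.resize(p['img'][130:240,150:300],(600,440))]);cv2.imwrite('pics/a_top.png',o)
cv2.imwrite('pics/a.png',np.hstack([cv2.resize(p['img'][140:230,170:290],(400,300)),cv2.resize(q['img'][140:230,210:330],(400,300))]))
print(bot.sense()['ee_pos'],bot.sense()['tcp_rot'])
# yellow cap/handle from scene; lid handle pixel prediction
print(px(p,[[.436,.085,.056]]))
E
```

```text
[ 0.12648509 -0.56095749  0.23132913] [ 3.12217307e+00  3.47713698e-01 -1.48259390e-05]
[[212.89342888 226.65835563]]schema error: expected keys tx, ty, tz, rx, ry, rz
schema error: expected keys tx, ty, tz, rx, ry, rz
```

View pics/a.png

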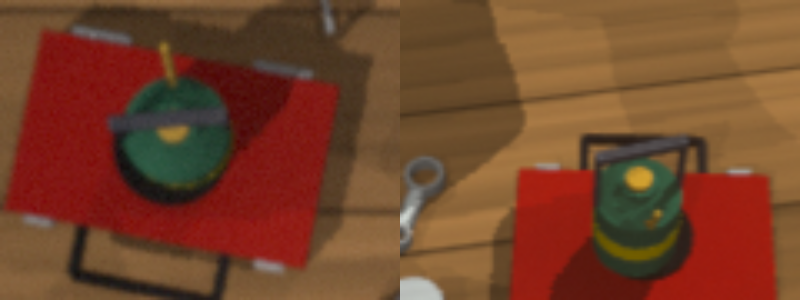

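The first call was refused because every key must be present, so nothing moved. The crop shows the handle ends at top pixels (203,177) and (238,175), and the lid handle where I predicted it, at (213,227).

```bash
python3 - <<'E'
from h import *
p=bot.grab_frame('top')
a=at(p,[(202.7,177.5),(238.4,174.8)],.2335);print(a,a.mean(0),np.degrees(np.arctan2(*(a[0]-a[1])[[1,0]])))
print('bottle cap',at(p,[(105,128)],.19))
E
python3 -m creep '[{"tx":0,"ty":0,"tz":30,"rx":0,"ry":0,"rz":4.5},{"tx":24,"ty":34,"tz":30,"rx":0,"ry":0,"rz":4.5},{"tx":24,"ty":34,"tz":30,"rx":0,"ry":0,"rz":4.5},{"tx":24,"ty":34,"tz":0,"rx":0,"ry":0,"rz":4.5},{"tx":24,"ty":34,"tz":0,"rx":0,"ry":0,"rz":4.5},{"tx":24,"ty":34,"tz":0,"rx":0,"ry":0,"rz":4.5},{"tx":24,"ty":34,"tz":0,"rx":0,"ry":0,"rz":4.5},{"tx":24,"ty":34,"tz":0,"rx":0,"ry":0,"rz":4.5},{"tx":24,"ty":34,"tz":0,"rx":0,"ry":0,"rz":4.5},{"tx":24,"ty":34,"tz":0,"rx":0,"ry":0,"rz":4.5}]' 60
python3 -m creep '[{"tx":24,"ty":34,"tz":0,"rx":0,"ry":0,"rz":4.5},{"tx":24,"ty":34,"tz":0,"rx":0,"ry":0,"rz":4.5},{"tx":24,"ty":34,"tz":0,"rx":0,"ry":0,"rz":4.5},{"tx":24,"ty":34,"tz":0,"rx":0,"ry":0,"rz":4.5},{"tx":24,"ty":34,"tz":0,"rx":0,"ry":0,"rz":4.5},{"tx":24,"ty":34,"tz":0,"rx":0,"ry":0,"rz":4.5},{"tx":24,"ty":34,"tz":0,"rx":0,"ry":0,"rz":4.5},{"tx":24,"ty":34,"tz":0,"rx":0,"ry":0,"rz":4.5},{"tx":24,"ty":32,"tz":0,"rx":0,"ry":0,"rz":0},{"tx":0,"ty":0,"tz":0,"rx":0,"ry":0,"rz":0}]'
```

```text
[[0.5580942  0.09200029 0.2335    ]
 [0.56524311 0.00749132 0.2335    ]] [0.56166865 0.04974581 0.2335    ] 94.83533387669789
bottle cap [[0.68791764 0.35321879 0.19      ]]
time_s: 2.08
ee_pos: [0.3341, -0.2659, 0.3104]
tcp_rot: [2.748, 1.52, 0.001]
ft_force: [0.3, -0.4, -0.6]
width: 0.701
time_s: 2.92
ee_pos: [0.5525, 0.0416, 0.3088]
tcp_rot: [-2.141, -2.298, -0.003]
ft_force: [-0.6, -0.7, -0.8]
width: 0.704
```

```bash

python3 -m creep '[{"tx":0,"ty":0,"tz":-20,"rx":0,"ry":0,"rz":0},{"tx":0,"ty":0,"tz":-15,"rx":0,"ry":0,"rz":0},{"tx":0,"ty":0,"tz":0,"rx":0,"ry":0,"rz":0},{"tx":0,"ty":0,"tz":0,"rx":0,"ry":0,"rz":0},{"tx":0,"ty":0,"tz":0,"rx":0,"ry":0,"rz":0}]'
```

```text
time_s: 3.33
ee_pos: [0.5496, 0.036, 0.276]
tcp_rot: [2.148, 2.291, 0.001]
ft_force: [0.4, -0.0, -0.0]
width: 0.702
```

```bash

python3 -m creep '[{"tx":6,"ty":7,"tz":0,"rx":0,"ry":0,"rz":0.6},{"tx":6,"ty":7,"tz":0,"rx":0,"ry":0,"rz":0.5},{"tx":0,"ty":0,"tz":-14,"rx":0,"ry":0,"rz":0},{"tx":0,"ty":0,"tz":-14,"rx":0,"ry":0,"rz":0},{"tx":0,"ty":0,"tz":-14,"rx":0,"ry":0,"rz":0},{"tx":0,"ty":0,"tz":-14,"rx":0,"ry":0,"rz":0},{"tx":0,"ty":0,"tz":-12,"rx":0,"ry":0,"rz":0},{"tx":0,"ty":0,"tz":0,"rx":0,"ry":0,"rz":0},{"tx":0,"ty":0,"tz":0,"rx":0,"ry":0,"rz":0}]'
python3 -m creep '[{"tx":0,"ty":0,"tz":0,"rx":0,"ry":0,"rz":0},{"tx":0,"ty":0,"tz":0,"rx":0,"ry":0,"rz":0},{"tx":0,"ty":0,"tz":0,"rx":0,"ry":0,"rz":0},{"tx":0,"ty":0,"tz":0,"rx":0,"ry":0,"rz":0},{"tx":0,"ty":0,"tz":0,"rx":0,"ry":0,"rz":0},{"tx":0,"ty":0,"tz":0,"rx":0,"ry":0,"rz":0},{"tx":0,"ty":0,"tz":0,"rx":0,"ry":0,"rz":0},{"tx":0,"ty":0,"tz":0,"rx":0,"ry":0,"rz":0}]' 0 60
python3 -m creep '[{"tx":0,"ty":0,"tz":5,"rx":0,"ry":0,"rz":0},{"tx":0,"ty":0,"tz":10,"rx":0,"ry":0,"rz":0},{"tx":0,"ty":0,"tz":15,"rx":0,"ry":0,"rz":0},{"tx":0,"ty":0,"tz":15,"rx":0,"ry":0,"rz":0},{"tx":0,"ty":0,"tz":0,"rx":0,"ry":0,"rz":0},{"tx":0,"ty":0,"tz":0,"rx":0,"ry":0,"rz":0},{"tx":0,"ty":0,"tz":0,"rx":0,"ry":0,"rz":0}]'
python3 - <<'E'
from h import *
p=bot.grab_frame('top');q=bot.grab_frame('scene')
cv2.imwrite('pics/b.png',np.hstack([cv2.resize(p['img'][110:260,80:280],(400,300)),cv2.resize(q['img'][110:260,200:400],(400,300))]))
E
```

```text
time_s: 4.08
ee_pos: [0.5617, 0.0507, 0.2071]
tcp_rot: [-2.125, -2.313, 0.0]
ft_force: [0.3, -0.4, 0.5]
width: 0.705
time_s: 4.75
ee_pos: [0.5625, 0.0503, 0.208]
tcp_rot: [2.125, 2.311, 0.003]
ft_force: [3.0, -0.6, 5.1]
width: 0.13
time_s: 5.33
ee_pos: [0.5606, 0.0503, 0.2507]
tcp_rot: [-2.125, -2.311, 0.003]
ft_force: [0.7, -0.7, -6.3]
width: 0.128
```

View pics/b.png

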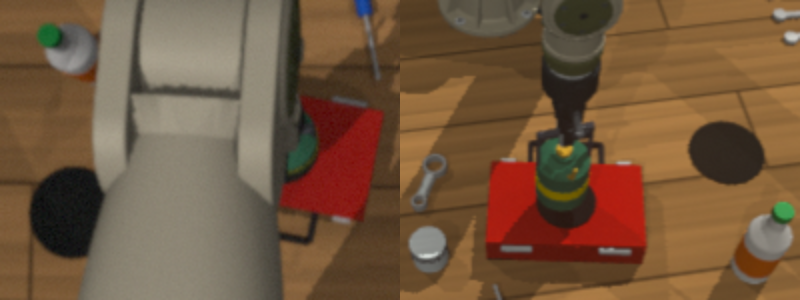

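The can hangs in the gripper clear of its stand (scene, right half). Next I carry it to the mat.

```bash

python3 -m creep '[{"tx":-3,"ty":10,"tz":5,"rx":0,"ry":0,"rz":0},{"tx":-6,"ty":20,"tz":0,"rx":0,"ry":0,"rz":0},{"tx":-9,"ty":30,"tz":0,"rx":0,"ry":0,"rz":0},{"tx":-9,"ty":30,"tz":0,"rx":0,"ry":0,"rz":0},{"tx":-9,"ty":30,"tz":0,"rx":0,"ry":0,"rz":0},{"tx":-9,"ty":30,"tz":0,"rx":0,"ry":0,"rz":0},{"tx":-9,"ty":30,"tz":0,"rx":0,"ry":0,"rz":0},{"tx":-9,"ty":30,"tz":0,"rx":0,"ry":0,"rz":0},{"tx":-9,"ty":30,"tz":0,"rx":0,"ry":0,"rz":0},{"tx":-9,"ty":30,"tz":0,"rx":0,"ry":0,"rz":0}]'
python3 -m creep '[{"tx":-8,"ty":28,"tz":0,"rx":0,"ry":0,"rz":0},{"tx":-6,"ty":20,"tz":0,"rx":0,"ry":0,"rz":0},{"tx":-3,"ty":12,"tz":0,"rx":0,"ry":0,"rz":0},{"tx":0,"ty":5,"tz":0,"rx":0,"ry":0,"rz":0},{"tx":0,"ty":0,"tz":0,"rx":0,"ry":0,"rz":0},{"tx":0,"ty":0,"tz":0,"rx":0,"ry":0,"rz":0},{"tx":0,"ty":0,"tz":0,"rx":0,"ry":0,"rz":0},{"tx":0,"ty":0,"tz":0,"rx":0,"ry":0,"rz":0}]'
```

```text
time_s: 6.27
ee_pos: [0.4789, 0.3222, 0.2569]
tcp_rot: [-2.126, -2.313, 0.001]
ft_force: [1.1, -0.4, -5.7]
width: 0.126
time_s: 6.93
ee_pos: [0.464, 0.384, 0.2571]
tcp_rot: [2.128, 2.31, -0.0]
ft_force: [-0.4, 0.4, -5.3]
width: 0.127
```

```bash

python3 -m creep '[{"tx":0,"ty":0,"tz":-10,"rx":0,"ry":0,"rz":0},{"tx":0,"ty":0,"tz":-20,"rx":0,"ry":0,"rz":0},{"tx":0,"ty":0,"tz":-20,"rx":0,"ry":0,"rz":0},{"tx":0,"ty":0,"tz":-20,"rx":0,"ry":0,"rz":0},{"tx":0,"ty":0,"tz":-15,"rx":0,"ry":0,"rz":0},{"tx":0,"ty":0,"tz":-10,"rx":0,"ry":0,"rz":0},{"tx":0,"ty":0,"tz":-8,"rx":0,"ry":0,"rz":0},{"tx":0,"ty":0,"tz":-5,"rx":0,"ry":0,"rz":0},{"tx":0,"ty":0,"tz":-3,"rx":0,"ry":0,"rz":0},{"tx":0,"ty":0,"tz":0,"rx":0,"ry":0,"rz":0}]'
python3 -m creep '[{"tx":0,"ty":0,"tz":-1,"rx":0,"ry":0,"rz":0},{"tx":0,"ty":0,"tz":0,"rx":0,"ry":0,"rz":0},{"tx":0,"ty":0,"tz":0,"rx":0,"ry":0,"rz":0},{"tx":0,"ty":0,"tz":0,"rx":0,"ry":0,"rz":0}]'
```

```text
time_s: 7.77
ee_pos: [0.4636, 0.3852, 0.146]
tcp_rot: [2.126, 2.312, 0.0]
ft_force: [0.1, -0.5, -5.6]
width: 0.126
time_s: 8.1
ee_pos: [0.4638, 0.3855, 0.1456]
tcp_rot: [2.126, 2.312, 0.002]
ft_force: [0.7, 0.1, -6.3]
width: 0.125
```

```bash

python3 -m creep '[{"tx":0,"ty":0,"tz":-1,"rx":0,"ry":0,"rz":0},{"tx":0,"ty":0,"tz":0,"rx":0,"ry":0,"rz":0},{"tx":0,"ty":0,"tz":-1,"rx":0,"ry":0,"rz":0},{"tx":0,"ty":0,"tz":0,"rx":0,"ry":0,"rz":0},{"tx":0,"ty":0,"tz":0,"rx":0,"ry":0,"rz":0}]'
python3 -m creep '[{"tx":0,"ty":0,"tz":0,"rx":0,"ry":0,"rz":0},{"tx":0,"ty":0,"tz":0,"rx":0,"ry":0,"rz":0},{"tx":0,"ty":0,"tz":0,"rx":0,"ry":0,"rz":0},{"tx":0,"ty":0,"tz":0,"rx":0,"ry":0,"rz":0},{"tx":0,"ty":0,"tz":0,"rx":0,"ry":0,"rz":0},{"tx":0,"ty":0,"tz":0,"rx":0,"ry":0,"rz":0}]' 45
python3 -m creep '[{"tx":0,"ty":0,"tz":10,"rx":0,"ry":0,"rz":0},{"tx":0,"ty":0,"tz":20,"rx":0,"ry":0,"rz":0},{"tx":0,"ty":0,"tz":25,"rx":0,"ry":0,"rz":0},{"tx":0,"ty":0,"tz":25,"rx":0,"ry":0,"rz":0},{"tx":0,"ty":0,"tz":25,"rx":0,"ry":0,"rz":0},{"tx":-2,"ty":-25,"tz":0,"rx":0,"ry":0,"rz":-3},{"tx":-2,"ty":-25,"tz":0,"rx":0,"ry":0,"rz":-3},{"tx":-2,"ty":-25,"tz":0,"rx":0,"ry":0,"rz":-3},{"tx":-2,"ty":-25,"tz":0,"rx":0,"ry":0,"rz":-3},{"tx":-2,"ty":-25,"tz":0,"rx":0,"ry":0,"rz":-3}]'
python3 -m creep '[{"tx":-2,"ty":-25,"tz":0,"rx":0,"ry":0,"rz":0},{"tx":-3,"ty":-25,"tz":0,"rx":0,"ry":0,"rz":0},{"tx":-3,"ty":-25,"tz":0,"rx":0,"ry":0,"rz":0},{"tx":-3,"ty":-25,"tz":0,"rx":0,"ry":0,"rz":0},{"tx":-3,"ty":-25,"tz":0,"rx":0,"ry":0,"rz":0},{"tx":-2,"ty":-25,"tz":0,"rx":0,"ry":0,"rz":0},{"tx":-2,"ty":-25,"tz":0,"rx":0,"ry":0,"rz":0},{"tx":0,"ty":0,"tz":0,"rx":0,"ry":0,"rz":0},{"tx":0,"ty":0,"tz":0,"rx":0,"ry":0,"rz":0}]'
python3 - <<'E'
from h import *
p=bot.grab_frame('top');q=bot.grab_frame('scene')
cv2.imwrite('pics/c.png',np.hstack([cv2.resize(p['img'][130:280,60:260],(400,300)),cv2.resize(q['img'][110:260,220:420],(400,300))]))
E
```

```text
time_s: 8.52
ee_pos: [0.4638, 0.3854, 0.1434]
tcp_rot: [2.126, 2.312, 0.001]
ft_force: [0.7, 0.1, -3.5]
width: 0.128
time_s: 9.02
ee_pos: [0.4636, 0.3854, 0.1433]
tcp_rot: [2.126, 2.313, 0.001]
ft_force: [-1.2, -0.5, 0.4]
width: 0.526
time_s: 9.85
ee_pos: [0.4533, 0.2593, 0.249]
tcp_rot: [2.412, 2.012, 0.002]
ft_force: [0.7, -0.1, -0.3]
width: 0.523
time_s: 10.6
ee_pos: [0.4356, 0.0843, 0.249]
tcp_rot: [2.412, 2.012, 0.002]
ft_force: [0.2, -0.6, -0.7]
width: 0.524
```

View pics/c.png

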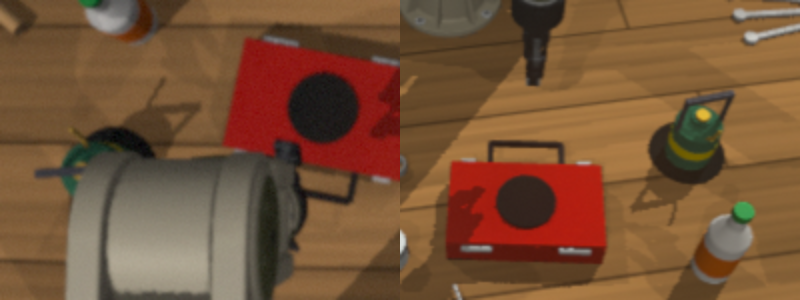

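Can upright on the mat; scene (690,140). Now the lid handle.

```bash

python3 -m creep '[{"tx":0,"ty":0,"tz":-30,"rx":0,"ry":0,"rz":0},{"tx":0,"ty":0,"tz":-30,"rx":0,"ry":0,"rz":0},{"tx":0,"ty":0,"tz":-30,"rx":0,"ry":0,"rz":0},{"tx":0,"ty":0,"tz":-30,"rx":0,"ry":0,"rz":0},{"tx":0,"ty":0,"tz":-25,"rx":0,"ry":0,"rz":0},{"tx":0,"ty":0,"tz":-20,"rx":0,"ry":0,"rz":0},{"tx":0,"ty":0,"tz":-15,"rx":0,"ry":0,"rz":0},{"tx":0,"ty":0,"tz":-15,"rx":0,"ry":0,"rz":0},{"tx":0,"ty":0,"tz":-15,"rx":0,"ry":0,"rz":0},{"tx":0,"ty":0,"tz":-2,"rx":0,"ry":0,"rz":0}]' 36
python3 -m creep '[{"tx":0,"ty":0,"tz":0,"rx":0,"ry":0,"rz":0},{"tx":0,"ty":0,"tz":0,"rx":0,"ry":0,"rz":0},{"tx":0,"ty":0,"tz":0,"rx":0,"ry":0,"rz":0},{"tx":0,"ty":0,"tz":0,"rx":0,"ry":0,"rz":0},{"tx":0,"ty":0,"tz":0,"rx":0,"ry":0,"rz":0},{"tx":0,"ty":0,"tz":0,"rx":0,"ry":0,"rz":0},{"tx":0,"ty":0,"tz":0,"rx":0,"ry":0,"rz":0}]' 0 40
python3 - <<'E'
import numpy as np
x=np.array([np.cos(np.radians(10.5)),-np.sin(np.radians(10.5))])
a0=np.arctan2(6,202)
prev=None
for t in np.arange(0,1.76,.0875):
    r=np.hypot(202,6);u=-r*np.cos(a0+t);z=r*np.sin(a0+t)
    c=np.array([*(u*x),z])
    if prev is not None:print(round(t,3),np.round(c-prev,1))
    prev=c
E
```

```text
time_s: 11.53
ee_pos: [0.4338, 0.0863, 0.034]
tcp_rot: [-2.406, -2.016, 0.004]
ft_force: [0.2, 0.4, -0.0]
width: 0.421
time_s: 12.12
ee_pos: [0.4386, 0.0854, 0.0377]
tcp_rot: [2.407, 2.013, 0.007]
ft_force: [4.9, -0.3, -2.8]
width: 0.122
0.088 [ 1.3 -0.2 17.6]
0.175 [ 2.8 -0.5 17.4]
0.262 [ 4.3 -0.8 17.1]
0.35 [ 5.7 -1.1 16.7]
0.438 [ 7.1 -1.3 16.1]
0.525 [ 8.5 -1.6 15.4]
0.612 [ 9.8 -1.8 14.6]
0.7 [11.  -2.  13.7]
0.788 [12.1 -2.3 12.6]
0.875 [13.2 -2.4 11.5]
0.962 [14.1 -2.6 10.3]
1.05 [15.  -2.8  9. ]
1.138 [15.7 -2.9  7.6]
1.225 [16.3 -3.   6.2]
1.312 [16.7 -3.1  4.8]
1.4 [17.1 -3.2  3.2]
1.487 [17.3 -3.2  1.7]
1.575 [17.4 -3.2  0.2]
1.662 [17.3 -3.2 -1.4]
1.75 [17.1 -3.2 -2.9]
```

```bash

python3 -m creep '[{"tx":5,"ty":-1,"tz":18,"rx":0,"ry":0,"rz":0},{"tx":3,"ty":0,"tz":18,"rx":0,"ry":0,"rz":0},{"tx":4,"ty":-1,"tz":17,"rx":0,"ry":0,"rz":0},{"tx":6,"ty":-1,"tz":17,"rx":0,"ry":0,"rz":0},{"tx":7,"ty":-1,"tz":16,"rx":0,"ry":0,"rz":0},{"tx":9,"ty":-2,"tz":15,"rx":0,"ry":0,"rz":0},{"tx":10,"ty":-2,"tz":15,"rx":0,"ry":0,"rz":0},{"tx":11,"ty":-2,"tz":14,"rx":0,"ry":0,"rz":0},{"tx":0,"ty":0,"tz":0,"rx":0,"ry":0,"rz":0},{"tx":0,"ty":0,"tz":0,"rx":0,"ry":0,"rz":0}]'
```

```text
time_s: 12.95
ee_pos: [0.4884, 0.0762, 0.1681]
tcp_rot: [-2.407, -2.014, 0.002]
ft_force: [-8.4, 2.7, 8.7]
width: 0.122
```

```bash

python3 -m creep '[{"tx":12,"ty":-2,"tz":13,"rx":0,"ry":0,"rz":0},{"tx":13,"ty":-2,"tz":11,"rx":0,"ry":0,"rz":0},{"tx":14,"ty":-3,"tz":10,"rx":0,"ry":0,"rz":0},{"tx":15,"ty":-3,"tz":9,"rx":0,"ry":0,"rz":0},{"tx":16,"ty":-3,"tz":8,"rx":0,"ry":0,"rz":0},{"tx":16,"ty":-3,"tz":6,"rx":0,"ry":0,"rz":0},{"tx":17,"ty":-3,"tz":5,"rx":0,"ry":0,"rz":0},{"tx":17,"ty":-3,"tz":3,"rx":0,"ry":0,"rz":0},{"tx":17,"ty":-3,"tz":2,"rx":0,"ry":0,"rz":0},{"tx":0,"ty":0,"tz":0,"rx":0,"ry":0,"rz":0}]'
python3 -m creep '[{"tx":17,"ty":-3,"tz":0,"rx":0,"ry":0,"rz":0},{"tx":17,"ty":-3,"tz":-1,"rx":0,"ry":0,"rz":0},{"tx":17,"ty":-3,"tz":-3,"rx":0,"ry":0,"rz":0},{"tx":0,"ty":0,"tz":0,"rx":0,"ry":0,"rz":0},{"tx":0,"ty":0,"tz":0,"rx":0,"ry":0,"rz":0}]'
```

```text
time_s: 13.78
ee_pos: [0.6305, 0.05, 0.2363]
tcp_rot: [2.407, 2.012, 0.007]
ft_force: [1.9, -0.5, 6.7]
width: 0.118
time_s: 14.2
ee_pos: [0.6806, 0.0409, 0.2312]
tcp_rot: [2.407, 2.012, 0.005]
ft_force: [2.1, -1.8, 4.0]
width: 0.12
```

```bash

python3 -m creep '[{"tx":0,"ty":0,"tz":0,"rx":0,"ry":0,"rz":0},{"tx":0,"ty":0,"tz":0,"rx":0,"ry":0,"rz":0},{"tx":0,"ty":0,"tz":0,"rx":0,"ry":0,"rz":0},{"tx":0,"ty":0,"tz":0,"rx":0,"ry":0,"rz":0},{"tx":0,"ty":0,"tz":15,"rx":0,"ry":0,"rz":0},{"tx":0,"ty":0,"tz":20,"rx":0,"ry":0,"rz":0},{"tx":0,"ty":0,"tz":30,"rx":0,"ry":0,"rz":0},{"tx":-10,"ty":0,"tz":10,"rx":0,"ry":0,"rz":0},{"tx":0,"ty":0,"tz":0,"rx":0,"ry":0,"rz":0}]' 45
python3 - <<'E'
from h import *
p=bot.grab_frame('top');q=bot.grab_frame('scene')
cv2.imwrite('pics/d.png',np.hstack([cv2.resize(p['img'][130:280,240:440],(400,300)),cv2.resize(q['img'][70:295,120:420],(400,300))]))
print([(d['point'],round(d['confidence'],2)) for d in bot.look_for(p,'rod_a')])
for b in((282,200,315,245),(322,200,352,243)):print('rod',rod(p,b))
E
```

```text
time_s: 14.95
ee_pos: [0.6683, 0.0415, 0.3079]
tcp_rot: [2.407, 2.013, 0.006]
ft_force: [1.0, -0.1, 0.8]
width: 0.531
[([397.8, 229.1], 0.74), ([354.3, 277.9], 0.7), ([301.4, 226.0], 0.67), ([256.7, 104.4], 0.66), ([338.0, 227.1], 0.58), ([363.3, 171.6], 0.54)]
rod (array([ 0.4510433 , -0.16601006]), np.float64(-24.555866888317755), np.float64(118.14993338617153), np.float64(44.71349032226457), 324)
rod (array([ 0.45409369, -0.27991008]), np.float64(-24.098950551892475), np.float64(118.5794724555303), np.float64(46.02365138634384), 333)
```

View pics/d.png

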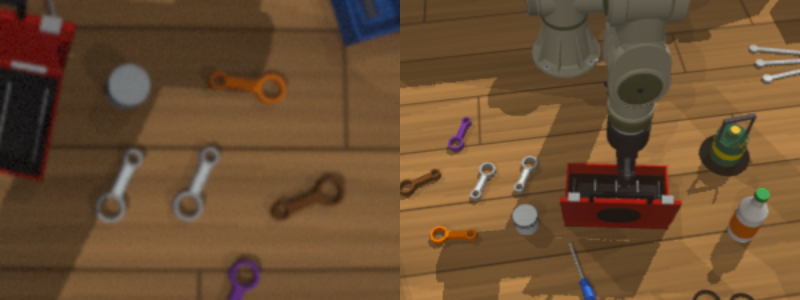

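```bash

python3 -m creep '[{"tx":-15,"ty":-15,"tz":0,"rx":0,"ry":0,"rz":6.8},{"tx":-20,"ty":-20,"tz":0,"rx":0,"ry":0,"rz":6.8},{"tx":-20,"ty":-20,"tz":0,"rx":0,"ry":0,"rz":6.8},{"tx":-20,"ty":-20,"tz":0,"rx":0,"ry":0,"rz":6.8},{"tx":-20,"ty":-20,"tz":0,"rx":0,"ry":0,"rz":6.8},{"tx":-20,"ty":-20,"tz":0,"rx":0,"ry":0,"rz":6.8},{"tx":-20,"ty":-20,"tz":0,"rx":0,"ry":0,"rz":6.8},{"tx":-20,"ty":-20,"tz":0,"rx":0,"ry":0,"rz":6.8},{"tx":-20,"ty":-20,"tz":0,"rx":0,"ry":0,"rz":6.8},{"tx":-20,"ty":-20,"tz":0,"rx":0,"ry":0,"rz":6.8}]'
python3 -m creep '[{"tx":-10,"ty":-10,"tz":0,"rx":0,"ry":0,"rz":6.8},{"tx":-5,"ty":-6,"tz":-30,"rx":0,"ry":0,"rz":0.8},{"tx":0,"ty":0,"tz":-40,"rx":0,"ry":0,"rz":0},{"tx":0,"ty":0,"tz":-40,"rx":0,"ry":0,"rz":0},{"tx":0,"ty":0,"tz":-40,"rx":0,"ry":0,"rz":0},{"tx":0,"ty":0,"tz":-30,"rx":0,"ry":0,"rz":0},{"tx":0,"ty":0,"tz":-20,"rx":0,"ry":0,"rz":0},{"tx":0,"ty":0,"tz":0,"rx":0,"ry":0,"rz":0},{"tx":0,"ty":0,"tz":0,"rx":0,"ry":0,"rz":0},{"tx":0,"ty":0,"tz":0,"rx":0,"ry":0,"rz":0}]'
```

```text
time_s: 15.93
ee_pos: [0.4716, -0.154, 0.302]
tcp_rot: [-0.861, -3.018, -0.001]
ft_force: [0.7, -0.1, 0.6]
width: 0.525
time_s: 16.77
ee_pos: [0.4587, -0.1698, 0.1045]
tcp_rot: [0.669, 3.069, 0.0]
ft_force: [-0.0, -0.3, 0.4]
width: 0.53
```

```bash

python3 -m creep '[{"tx":0,"ty":0,"tz":-25,"rx":0,"ry":0,"rz":0},{"tx":0,"ty":0,"tz":-25,"rx":0,"ry":0,"rz":0},{"tx":0,"ty":0,"tz":-20,"rx":0,"ry":0,"rz":0},{"tx":0,"ty":0,"tz":-15,"rx":0,"ry":0,"rz":0},{"tx":0,"ty":0,"tz":-8,"rx":0,"ry":0,"rz":0},{"tx":0,"ty":0,"tz":-5,"rx":0,"ry":0,"rz":0},{"tx":0,"ty":0,"tz":0,"rx":0,"ry":0,"rz":0},{"tx":0,"ty":0,"tz":0,"rx":0,"ry":0,"rz":0}]'
python3 -m creep '[{"tx":0,"ty":0,"tz":0,"rx":0,"ry":0,"rz":0},{"tx":0,"ty":0,"tz":0,"rx":0,"ry":0,"rz":0},{"tx":0,"ty":0,"tz":0,"rx":0,"ry":0,"rz":0},{"tx":0,"ty":0,"tz":0,"rx":0,"ry":0,"rz":0},{"tx":0,"ty":0,"tz":0,"rx":0,"ry":0,"rz":0},{"tx":0,"ty":0,"tz":0,"rx":0,"ry":0,"rz":0},{"tx":0,"ty":0,"tz":0,"rx":0,"ry":0,"rz":0}]' 0 60
python3 -m creep '[{"tx":0,"ty":0,"tz":10,"rx":0,"ry":0,"rz":0},{"tx":0,"ty":0,"tz":25,"rx":0,"ry":0,"rz":0},{"tx":0,"ty":0,"tz":35,"rx":0,"ry":0,"rz":0},{"tx":0,"ty":0,"tz":35,"rx":0,"ry":0,"rz":0},{"tx":0,"ty":0,"tz":25,"rx":0,"ry":0,"rz":0},{"tx":0,"ty":0,"tz":10,"rx":0,"ry":0,"rz":0},{"tx":0,"ty":0,"tz":0,"rx":0,"ry":0,"rz":0},{"tx":0,"ty":0,"tz":0,"rx":0,"ry":0,"rz":0}]'
python3 - <<'E'
import numpy as np
a=np.radians(-10.5);x=np.array([np.cos(a),np.sin(a)]);y=np.array([-x[1],x[0]]);c=np.array([.5565,.0625])
for i in range(4):print(i,np.round(c+y*(-.084+.056*i)+x*.008,4))
E
```

```text
time_s: 17.43
ee_pos: [0.4594, -0.1702, 0.0071]
tcp_rot: [0.669, 3.068, -0.001]
ft_force: [-0.5, -0.1, -0.1]
width: 0.527
time_s: 18.02
ee_pos: [0.4593, -0.1704, 0.0073]
tcp_rot: [0.668, 3.068, -0.002]
ft_force: [-1.2, -1.1, 5.7]
width: 0.165
time_s: 18.68
ee_pos: [0.4583, -0.1696, 0.1457]
tcp_rot: [0.669, 3.069, 0.0]
ft_force: [-0.0, 0.7, -3.2]
width: 0.164
0 [ 0.5491 -0.0216]
1 [0.5593 0.0335]
2 [0.5695 0.0886]
3 [0.5797 0.1436]
```

```bash

python3 -m creep '[{"tx":7,"ty":13,"tz":0,"rx":0,"ry":0,"rz":2},{"tx":12,"ty":25,"tz":0,"rx":0,"ry":0,"rz":2},{"tx":13,"ty":26,"tz":0,"rx":0,"ry":0,"rz":2},{"tx":13,"ty":26,"tz":0,"rx":0,"ry":0,"rz":2},{"tx":13,"ty":26,"tz":0,"rx":0,"ry":0,"rz":2},{"tx":13,"ty":26,"tz":0,"rx":0,"ry":0,"rz":2},{"tx":13,"ty":26,"tz":0,"rx":0,"ry":0,"rz":2},{"tx":10,"ty":22,"tz":0,"rx":0,"ry":0,"rz":0},{"tx":7,"ty":13,"tz":0,"rx":0,"ry":0,"rz":0},{"tx":0,"ty":0,"tz":0,"rx":0,"ry":0,"rz":0}]'
python3 -m creep '[{"tx":0,"ty":0,"tz":-10,"rx":0,"ry":0,"rz":0},{"tx":0,"ty":0,"tz":-15,"rx":0,"ry":0,"rz":0},{"tx":0,"ty":0,"tz":-15,"rx":0,"ry":0,"rz":0},{"tx":0,"ty":0,"tz":0,"rx":0,"ry":0,"rz":0},{"tx":0,"ty":0,"tz":0,"rx":0,"ry":0,"rz":0}]'
python3 - <<'E'
from h import *
p=bot.grab_frame('top');q=bot.grab_frame('scene')
cv2.imwrite('pics/e.png',np.hstack([cv2.resize(p['img'][120:270,150:350],(400,300)),cv2.resize(q['img'][140:290,200:400],(400,300))]))
E
```

```text
time_s: 19.52
ee_pos: [0.5592, 0.0357, 0.1435]
tcp_rot: [-0.285, -3.125, -0.001]
ft_force: [-0.2, -0.8, -2.9]
width: 0.164
time_s: 19.93
ee_pos: [0.5574, 0.0322, 0.1042]
tcp_rot: [-0.292, -3.124, 0.0]
ft_force: [0.6, -0.2, -1.8]
width: 0.164
```

View pics/e.png

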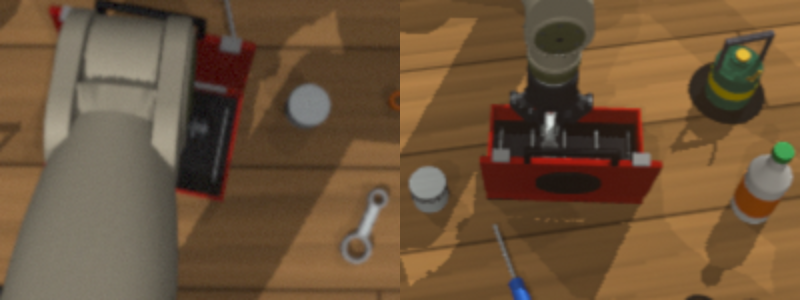

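```bash

python3 -m creep '[{"tx":1,"ty":1,"tz":-15,"rx":0,"ry":0,"rz":0},{"tx":0,"ty":0,"tz":-20,"rx":0,"ry":0,"rz":0},{"tx":0,"ty":0,"tz":-20,"rx":0,"ry":0,"rz":0},{"tx":0,"ty":0,"tz":-15,"rx":0,"ry":0,"rz":0},{"tx":0,"ty":0,"tz":-10,"rx":0,"ry":0,"rz":0},{"tx":0,"ty":0,"tz":-6,"rx":0,"ry":0,"rz":0},{"tx":0,"ty":0,"tz":-4,"rx":0,"ry":0,"rz":0},{"tx":0,"ty":0,"tz":0,"rx":0,"ry":0,"rz":0},{"tx":0,"ty":0,"tz":0,"rx":0,"ry":0,"rz":0}]'
```

```text
time_s: 20.78
ee_pos: [0.5611, 0.0342, 0.0168]
tcp_rot: [0.29, 3.127, 0.0]
ft_force: [-0.8, 0.2, -2.7]
width: 0.166
```

```bash

python3 -m creep '[{"tx":-1,"ty":0,"tz":-2,"rx":0,"ry":0,"rz":0},{"tx":0,"ty":0,"tz":-1,"rx":0,"ry":0,"rz":0},{"tx":0,"ty":0,"tz":0,"rx":0,"ry":0,"rz":0},{"tx":0,"ty":0,"tz":0,"rx":0,"ry":0,"rz":0}]'
python3 -m creep '[{"tx":0,"ty":0,"tz":0,"rx":0,"ry":0,"rz":0},{"tx":0,"ty":0,"tz":0,"rx":0,"ry":0,"rz":0},{"tx":0,"ty":0,"tz":0,"rx":0,"ry":0,"rz":0},{"tx":0,"ty":0,"tz":0,"rx":0,"ry":0,"rz":0}]' 25
python3 -m creep '[{"tx":0,"ty":0,"tz":10,"rx":0,"ry":0,"rz":0},{"tx":0,"ty":0,"tz":20,"rx":0,"ry":0,"rz":0},{"tx":0,"ty":0,"tz":30,"rx":0,"ry":0,"rz":0},{"tx":0,"ty":0,"tz":30,"rx":0,"ry":0,"rz":0},{"tx":0,"ty":0,"tz":30,"rx":0,"ry":0,"rz":0},{"tx":-9,"ty":-28,"tz":0,"rx":0,"ry":0,"rz":-1.3},{"tx":-9,"ty":-28,"tz":0,"rx":0,"ry":0,"rz":-1.3},{"tx":-9,"ty":-28,"tz":0,"rx":0,"ry":0,"rz":-1.3},{"tx":-9,"ty":-28,"tz":0,"rx":0,"ry":0,"rz":-1.3},{"tx":-9,"ty":-28,"tz":0,"rx":0,"ry":0,"rz":-1.3}]'
python3 -m creep '[{"tx":-9,"ty":-28,"tz":0,"rx":0,"ry":0,"rz":-1.3},{"tx":-9,"ty":-28,"tz":0,"rx":0,"ry":0,"rz":-1.3},{"tx":-9,"ty":-28,"tz":0,"rx":0,"ry":0,"rz":-1.3},{"tx":-9,"ty":-28,"tz":0,"rx":0,"ry":0,"rz":-1.3},{"tx":-9,"ty":-28,"tz":0,"rx":0,"ry":0,"rz":-1.3},{"tx":-7,"ty":-28,"tz":0,"rx":0,"ry":0,"rz":0},{"tx":0,"ty":-8,"tz":0,"rx":0,"ry":0,"rz":0},{"tx":0,"ty":0,"tz":0,"rx":0,"ry":0,"rz":0},{"tx":0,"ty":0,"tz":0,"rx":0,"ry":0,"rz":0}]' 45
python3 - <<'E'
from h import *
p=bot.grab_frame('top');q=bot.grab_frame('scene')
cv2.imwrite('pics/f.png',np.hstack([cv2.resize(p['img'][120:270,150:350],(400,300)),cv2.resize(q['img'][140:290,100:300],(400,300))]))
E
```

```text
time_s: 21.12
ee_pos: [0.5597, 0.0343, 0.0134]
tcp_rot: [0.29, 3.128, 0.0]
ft_force: [-0.2, 0.1, -2.6]
width: 0.164
time_s: 21.45
ee_pos: [0.5597, 0.0343, 0.0133]
tcp_rot: [0.29, 3.128, 0.0]
ft_force: [-0.2, -0.3, -0.1]
width: 0.293
time_s: 22.28
ee_pos: [0.5141, -0.1068, 0.1342]
tcp_rot: [0.468, 3.105, -0.0]
ft_force: [0.2, -0.7, -0.3]
width: 0.29
time_s: 23.03
ee_pos: [0.4624, -0.2816, 0.1334]
tcp_rot: [0.644, 3.075, 0.001]
ft_force: [0.2, 0.3, -0.7]
width: 0.528
```

View pics/f.png

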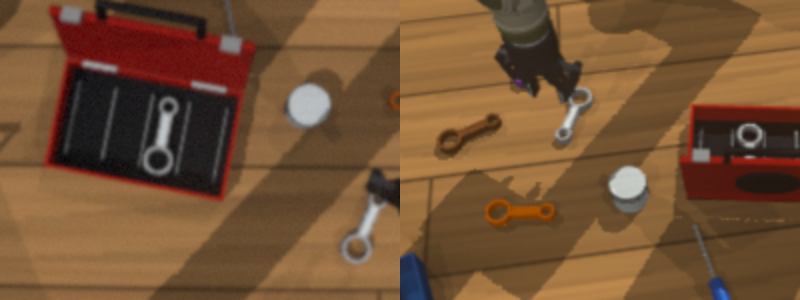

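Rod 1 lies in bay 1. Rod 2, though, no longer sits where I measured it: its big end is now at top (328,244), against (334,233) before. It was knocked, so I back off and measure again.

```bash

python3 -m creep '[{"tx":4,"ty":30,"tz":10,"rx":0,"ry":0,"rz":0},{"tx":4,"ty":30,"tz":0,"rx":0,"ry":0,"rz":0},{"tx":4,"ty":30,"tz":0,"rx":0,"ry":0,"rz":0},{"tx":4,"ty":30,"tz":0,"rx":0,"ry":0,"rz":0},{"tx":4,"ty":30,"tz":0,"rx":0,"ry":0,"rz":0},{"tx":4,"ty":30,"tz":0,"rx":0,"ry":0,"rz":0},{"tx":0,"ty":30,"tz":0,"rx":0,"ry":0,"rz":0},{"tx":0,"ty":0,"tz":0,"rx":0,"ry":0,"rz":0},{"tx":0,"ty":0,"tz":0,"rx":0,"ry":0,"rz":0}]'
python3 - <<'E'
from h import *
p=bot.grab_frame('top');q=bot.grab_frame('scene')
c=p['img'][150:300,250:450].copy()
m,a,L,W,n=rod(p,(308,205,352,262));print(m,a,L,W,n)
x=np.array([np.cos(np.radians(a)),np.sin(np.radians(a))])
g=m+.008*x;print('grip',g,'yaw',a+180)
c=cv2.resize(c,(600,450))
for k in(-.036,.008,.044):
    u=(px(p,[[*(m+k*x),.018]])[0]-[250,150])*3;cv2.circle(c,tuple(int(t) for t in u),3,(0,255,0),-1)
cv2.imwrite('pics/g.png',c)
E
```

```text
time_s: 23.88
ee_pos: [0.4861, -0.0689, 0.1432]
tcp_rot: [-0.634, -3.077, -0.0]
ft_force: [0.4, -0.2, 0.5]
width: 0.527
[ 0.42846657 -0.20060194] 170.7510175940029 154.42231953555904 44.58943087250213 435
grip [ 0.42057057 -0.19931614] yaw 350.75101759400286
```

View pics/g.png

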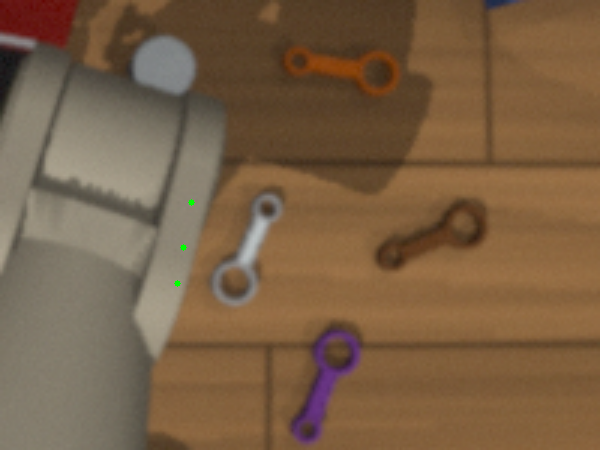

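The mask took in part of the arm. The rod itself is clear, with rings at (329,244) and (339,219), so I use a tighter box.

```bash

python3 - <<'E'
from h import *
p=bot.grab_frame('top')
m,a,L,W,n=rod(p,(320,208,352,256));print(m,a,L,W,n)
x=np.array([np.cos(np.radians(a)),np.sin(np.radians(a))])
e=at(p,[(328.7,243.7),(339.3,218.7)],.018)[:,:2];d=e[1]-e[0];print('hand',np.degrees(np.arctan2(d[1],d[0])),e[0]+d*.55)
g=m+.008*x;s=bot.sense();print('grip',g,'d',(g-s['ee_pos'][:2])*1000,s['ee_pos'],'yaw',a+180,np.degrees(2*np.arctan2(*abs(s['tcp_rot'][[1,0]]))))
E
```

```text
[ 0.42094101 -0.26213832] -23.689976988106995 117.11267035867515 46.25369593274828 338
hand -23.190265456234165 [ 0.42841927 -0.26794435]
grip [ 0.42826687 -0.26535262] d [ -58.28226681 -193.64345829] [ 0.48654914 -0.07170916  0.14316794] yaw 156.310023011893 156.43921584622572
```

```bash

python3 -m creep '[{"tx":-4,"ty":-14,"tz":0,"rx":0,"ry":0,"rz":0},{"tx":-9,"ty":-30,"tz":0,"rx":0,"ry":0,"rz":0},{"tx":-9,"ty":-30,"tz":0,"rx":0,"ry":0,"rz":0},{"tx":-9,"ty":-30,"tz":0,"rx":0,"ry":0,"rz":0},{"tx":-9,"ty":-30,"tz":0,"rx":0,"ry":0,"rz":0},{"tx":-9,"ty":-30,"tz":0,"rx":0,"ry":0,"rz":0},{"tx":-6,"ty":-20,"tz":-20,"rx":0,"ry":0,"rz":0},{"tx":-3,"ty":-10,"tz":-20,"rx":0,"ry":0,"rz":0},{"tx":0,"ty":0,"tz":0,"rx":0,"ry":0,"rz":0},{"tx":0,"ty":0,"tz":0,"rx":0,"ry":0,"rz":0}]'
```

```text
time_s: 24.87
ee_pos: [0.427, -0.2662, 0.1021]
tcp_rot: [-0.647, -3.072, -0.003]
ft_force: [0.3, 0.4, 0.3]
width: 0.525
```

```bash

python3 - <<'E'
from h import *
q=bot.grab_frame('scene');s=bot.sense();print(s['ee_pos'])
x=np.array([np.cos(np.radians(-23.7)),np.sin(np.radians(-23.7))])
c=cv2.resize(q['img'][140:260,130:290],(640,480))
for k in(-.036,.008,.044):
    u=(px(q,[[*(np.array([.4209,-.2621])+k*x),.018]])[0]-[130,140])*4;cv2.circle(c,tuple(int(t) for t in u),3,(0,255,0),-1)
cv2.imwrite('pics/i.png',c)
E
```

```text
[ 0.42787389 -0.26598297  0.10308484]
```

View pics/i.png

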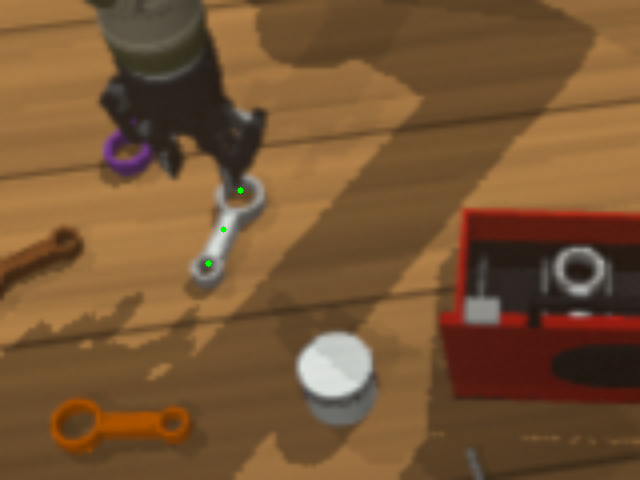

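Dots fall on the rod, so I grasp it.

```bash

python3 -m creep '[{"tx":0,"ty":0,"tz":-25,"rx":0,"ry":0,"rz":0},{"tx":0,"ty":0,"tz":-25,"rx":0,"ry":0,"rz":0},{"tx":0,"ty":0,"tz":-20,"rx":0,"ry":0,"rz":0},{"tx":0,"ty":0,"tz":-13,"rx":0,"ry":0,"rz":0},{"tx":0,"ty":0,"tz":-8,"rx":0,"ry":0,"rz":0},{"tx":0,"ty":0,"tz":-5,"rx":0,"ry":0,"rz":0},{"tx":0,"ty":0,"tz":0,"rx":0,"ry":0,"rz":0},{"tx":0,"ty":0,"tz":0,"rx":0,"ry":0,"rz":0}]'
python3 -m creep '[{"tx":0,"ty":0,"tz":0,"rx":0,"ry":0,"rz":0},{"tx":0,"ty":0,"tz":0,"rx":0,"ry":0,"rz":0},{"tx":0,"ty":0,"tz":0,"rx":0,"ry":0,"rz":0},{"tx":0,"ty":0,"tz":0,"rx":0,"ry":0,"rz":0},{"tx":0,"ty":0,"tz":0,"rx":0,"ry":0,"rz":0},{"tx":0,"ty":0,"tz":0,"rx":0,"ry":0,"rz":0},{"tx":0,"ty":0,"tz":0,"rx":0,"ry":0,"rz":0}]' 0 60
python3 -m creep '[{"tx":0,"ty":0,"tz":10,"rx":0,"ry":0,"rz":0},{"tx":0,"ty":0,"tz":25,"rx":0,"ry":0,"rz":0},{"tx":0,"ty":0,"tz":35,"rx":0,"ry":0,"rz":0},{"tx":0,"ty":0,"tz":35,"rx":0,"ry":0,"rz":0},{"tx":0,"ty":0,"tz":25,"rx":0,"ry":0,"rz":0},{"tx":0,"ty":0,"tz":10,"rx":0,"ry":0,"rz":0},{"tx":0,"ty":0,"tz":0,"rx":0,"ry":0,"rz":0},{"tx":0,"ty":0,"tz":0,"rx":0,"ry":0,"rz":0}]'
```

```text
time_s: 25.58
ee_pos: [0.4292, -0.2659, 0.008]
tcp_rot: [0.641, 3.074, -0.001]
ft_force: [0.8, 0.6, 0.6]
width: 0.527
time_s: 26.17
ee_pos: [0.4292, -0.2665, 0.0083]
tcp_rot: [0.642, 3.073, -0.002]
ft_force: [-1.2, 0.1, 6.7]
width: 0.164
time_s: 26.83
ee_pos: [0.4283, -0.2656, 0.1467]
tcp_rot: [0.642, 3.075, 0.0]
ft_force: [-0.0, 0.3, -2.7]
width: 0.165
```

```bash

python3 -m creep '[{"tx":7,"ty":13,"tz":0,"rx":0,"ry":0,"rz":1.9},{"tx":14,"ty":28,"tz":0,"rx":0,"ry":0,"rz":1.9},{"tx":14,"ty":29,"tz":0,"rx":0,"ry":0,"rz":1.9},{"tx":14,"ty":29,"tz":0,"rx":0,"ry":0,"rz":1.9},{"tx":14,"ty":29,"tz":0,"rx":0,"ry":0,"rz":1.9},{"tx":14,"ty":29,"tz":0,"rx":0,"ry":0,"rz":1.9},{"tx":14,"ty":29,"tz":0,"rx":0,"ry":0,"rz":1.8},{"tx":14,"ty":29,"tz":0,"rx":0,"ry":0,"rz":0},{"tx":10,"ty":20,"tz":0,"rx":0,"ry":0,"rz":0},{"tx":6,"ty":11,"tz":0,"rx":0,"ry":0,"rz":0}]'
python3 -m creep '[{"tx":0,"ty":0,"tz":-10,"rx":0,"ry":0,"rz":0},{"tx":0,"ty":0,"tz":-20,"rx":0,"ry":0,"rz":0},{"tx":0,"ty":0,"tz":-20,"rx":0,"ry":0,"rz":0},{"tx":0,"ty":0,"tz":0,"rx":0,"ry":0,"rz":0},{"tx":0,"ty":0,"tz":0,"rx":0,"ry":0,"rz":0}]'
```

```text
time_s: 27.67
ee_pos: [0.5485, -0.0169, 0.1441]
tcp_rot: [-0.28, -3.124, -0.002]
ft_force: [-0.5, 0.1, -1.5]
width: 0.166
time_s: 28.08
ee_pos: [0.5469, -0.0203, 0.0946]
tcp_rot: [-0.286, -3.123, -0.0]
ft_force: [-0.7, -0.4, -1.3]
width: 0.161
```

```bash

python3 -m creep '[{"tx":1,"ty":-1,"tz":-15,"rx":0,"ry":0,"rz":0},{"tx":0,"ty":-1,"tz":-20,"rx":0,"ry":0,"rz":0},{"tx":0,"ty":0,"tz":-20,"rx":0,"ry":0,"rz":0},{"tx":0,"ty":0,"tz":-12,"rx":0,"ry":0,"rz":0},{"tx":0,"ty":0,"tz":-8,"rx":0,"ry":0,"rz":0},{"tx":0,"ty":0,"tz":-5,"rx":0,"ry":0,"rz":0},{"tx":0,"ty":0,"tz":0,"rx":0,"ry":0,"rz":0},{"tx":0,"ty":0,"tz":0,"rx":0,"ry":0,"rz":0}]'
```

```text
time_s: 28.75
ee_pos: [0.551, -0.0221, 0.0177]
tcp_rot: [0.285, 3.128, -0.0]
ft_force: [0.7, 0.4, -1.8]
width: 0.16
```

```bash

python3 -m creep '[{"tx":-1,"ty":0,"tz":-2,"rx":0,"ry":0,"rz":0},{"tx":0,"ty":0,"tz":-1,"rx":0,"ry":0,"rz":0},{"tx":0,"ty":0,"tz":0,"rx":0,"ry":0,"rz":0},{"tx":0,"ty":0,"tz":0,"rx":0,"ry":0,"rz":0}]'
python3 -m creep '[{"tx":0,"ty":0,"tz":0,"rx":0,"ry":0,"rz":0},{"tx":0,"ty":0,"tz":0,"rx":0,"ry":0,"rz":0},{"tx":0,"ty":0,"tz":0,"rx":0,"ry":0,"rz":0},{"tx":0,"ty":0,"tz":0,"rx":0,"ry":0,"rz":0}]' 25
python3 -m creep '[{"tx":0,"ty":0,"tz":10,"rx":0,"ry":0,"rz":0},{"tx":0,"ty":0,"tz":20,"rx":0,"ry":0,"rz":0},{"tx":0,"ty":0,"tz":30,"rx":0,"ry":0,"rz":0},{"tx":0,"ty":0,"tz":30,"rx":0,"ry":0,"rz":0},{"tx":0,"ty":0,"tz":30,"rx":0,"ry":0,"rz":0},{"tx":-12,"ty":-40,"tz":20,"rx":0,"ry":0,"rz":-7},{"tx":-12,"ty":-40,"tz":20,"rx":0,"ry":0,"rz":-7},{"tx":-12,"ty":-40,"tz":20,"rx":0,"ry":0,"rz":-7},{"tx":0,"ty":0,"tz":0,"rx":0,"ry":0,"rz":0},{"tx":0,"ty":0,"tz":0,"rx":0,"ry":0,"rz":0}]'
python3 - <<'E'
from h import *
p=bot.grab_frame('top');q=bot.grab_frame('scene')
cv2.imwrite('pics/j.png',np.hstack([cv2.resize(p['img'][100:220,165:285],(400,400)),cv2.resize(q['img'][160:280,230:350],(400,400))]))
E
```

```text
time_s: 29.08
ee_pos: [0.5497, -0.0217, 0.0144]
tcp_rot: [0.284, 3.128, 0.0]
ft_force: [-0.7, -0.1, -1.4]
width: 0.163
time_s: 29.42
ee_pos: [0.5497, -0.0218, 0.0143]
tcp_rot: [0.284, 3.128, 0.0]
ft_force: [0.1, 0.4, 0.1]
width: 0.293
time_s: 30.25
ee_pos: [0.5175, -0.1318, 0.1901]
tcp_rot: [0.854, 3.02, -0.0]
ft_force: [-0.9, 0.9, 0.3]
width: 0.295
```

View pics/j.png

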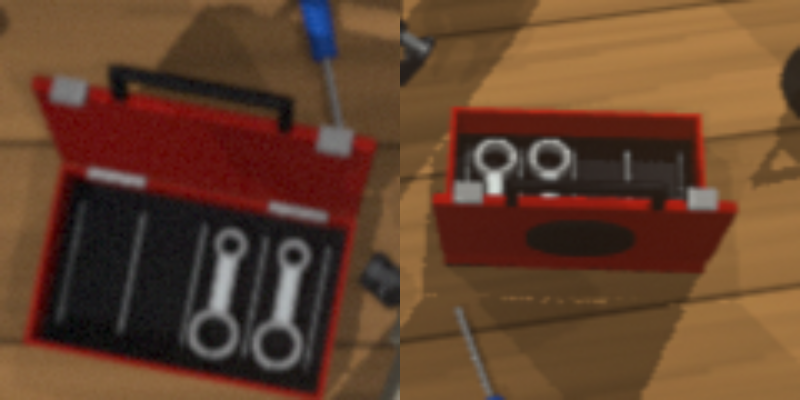

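Both rods lie in their own bays, 0 and 1: top crop (282,300) and (222,290). Now I shut the lid.

```bash

python3 -m creep '[{"tx":0,"ty":0,"tz":40,"rx":0,"ry":0,"rz":-6.9},{"tx":0,"ty":10,"tz":40,"rx":0,"ry":0,"rz":-6.9},{"tx":10,"ty":15,"tz":35,"rx":0,"ry":0,"rz":-6.9},{"tx":20,"ty":20,"tz":10,"rx":0,"ry":0,"rz":-6.9},{"tx":20,"ty":20,"tz":0,"rx":0,"ry":0,"rz":-6.9},{"tx":20,"ty":20,"tz":0,"rx":0,"ry":0,"rz":-6.9},{"tx":20,"ty":20,"tz":0,"rx":0,"ry":0,"rz":-6.9},{"tx":20,"ty":20,"tz":0,"rx":0,"ry":0,"rz":-6.9},{"tx":20,"ty":20,"tz":0,"rx":0,"ry":0,"rz":-6.9},{"tx":20,"ty":20,"tz":0,"rx":0,"ry":0,"rz":-6.6}]' 45
python3 -m creep '[{"tx":10,"ty":8,"tz":0,"rx":0,"ry":0,"rz":0},{"tx":3,"ty":0,"tz":0,"rx":0,"ry":0,"rz":0},{"tx":0,"ty":0,"tz":0,"rx":0,"ry":0,"rz":0},{"tx":0,"ty":0,"tz":0,"rx":0,"ry":0,"rz":0},{"tx":0,"ty":0,"tz":0,"rx":0,"ry":0,"rz":0}]'
```

```text
time_s: 31.18
ee_pos: [0.6673, 0.0387, 0.3117]
tcp_rot: [-2.409, -2.014, 0.002]
ft_force: [0.5, -0.1, -0.4]
width: 0.526
time_s: 31.6
ee_pos: [0.6793, 0.0431, 0.313]
tcp_rot: [-2.408, -2.018, 0.001]
ft_force: [1.0, 0.2, -1.2]
width: 0.528
```

```bash

python3 -m creep '[{"tx":0,"ty":-1,"tz":-15,"rx":0,"ry":0,"rz":0},{"tx":1,"ty":-1,"tz":-15,"rx":0,"ry":0,"rz":0},{"tx":0,"ty":0,"tz":-15,"rx":0,"ry":0,"rz":0},{"tx":0,"ty":0,"tz":-15,"rx":0,"ry":0,"rz":0},{"tx":0,"ty":0,"tz":-15,"rx":0,"ry":0,"rz":0},{"tx":0,"ty":0,"tz":-6,"rx":0,"ry":0,"rz":0},{"tx":0,"ty":0,"tz":0,"rx":0,"ry":0,"rz":0}]'
python3 -m creep '[{"tx":0,"ty":0,"tz":0,"rx":0,"ry":0,"rz":0},{"tx":0,"ty":0,"tz":0,"rx":0,"ry":0,"rz":0},{"tx":0,"ty":0,"tz":0,"rx":0,"ry":0,"rz":0},{"tx":0,"ty":0,"tz":0,"rx":0,"ry":0,"rz":0},{"tx":0,"ty":0,"tz":0,"rx":0,"ry":0,"rz":0},{"tx":0,"ty":0,"tz":0,"rx":0,"ry":0,"rz":0}]' 0 40
```

```text
time_s: 32.18
ee_pos: [0.6796, 0.0406, 0.2308]
tcp_rot: [-2.408, -2.015, 0.003]
ft_force: [-0.8, -0.4, 0.1]
width: 0.525
time_s: 32.68
ee_pos: [0.6817, 0.0411, 0.2335]
tcp_rot: [2.407, 2.016, 0.002]
ft_force: [-0.3, -1.4, 5.8]
width: 0.121
```

```bash

python3 -m creep '[{"tx":-17,"ty":3,"tz":4,"rx":0,"ry":0,"rz":0},{"tx":-17,"ty":3,"tz":2,"rx":0,"ry":0,"rz":0},{"tx":-17,"ty":3,"tz":0,"rx":0,"ry":0,"rz":0},{"tx":-17,"ty":3,"tz":-2,"rx":0,"ry":0,"rz":0},{"tx":-17,"ty":3,"tz":-3,"rx":0,"ry":0,"rz":0},{"tx":-17,"ty":3,"tz":-5,"rx":0,"ry":0,"rz":0},{"tx":-16,"ty":3,"tz":-6,"rx":0,"ry":0,"rz":0},{"tx":-16,"ty":3,"tz":-8,"rx":0,"ry":0,"rz":0},{"tx":-15,"ty":3,"tz":-9,"rx":0,"ry":0,"rz":0},{"tx":0,"ty":0,"tz":0,"rx":0,"ry":0,"rz":0}]'
python3 -m creep '[{"tx":-14,"ty":3,"tz":-10,"rx":0,"ry":0,"rz":0},{"tx":-13,"ty":2,"tz":-12,"rx":0,"ry":0,"rz":0},{"tx":-12,"ty":2,"tz":-13,"rx":0,"ry":0,"rz":0},{"tx":0,"ty":0,"tz":0,"rx":0,"ry":0,"rz":0}]'
```

```text
time_s: 33.52
ee_pos: [0.5291, 0.0693, 0.2048]
tcp_rot: [-2.406, -2.017, 0.002]
ft_force: [-5.3, 1.3, 5.0]
width: 0.121
time_s: 33.85
ee_pos: [0.4889, 0.0766, 0.1686]
tcp_rot: [-2.403, -2.015, 0.005]
ft_force: [-7.8, 3.4, 4.0]
width: 0.12
```

```bash

python3 -m creep '[{"tx":-11,"ty":2,"tz":-14,"rx":0,"ry":0,"rz":0},{"tx":-10,"ty":2,"tz":-15,"rx":0,"ry":0,"rz":0},{"tx":-9,"ty":2,"tz":-15,"rx":0,"ry":0,"rz":0},{"tx":-7,"ty":1,"tz":-16,"rx":0,"ry":0,"rz":0},{"tx":-6,"ty":1,"tz":-17,"rx":0,"ry":0,"rz":0},{"tx":-4,"ty":1,"tz":-17,"rx":0,"ry":0,"rz":0},{"tx":-3,"ty":0,"tz":-17,"rx":0,"ry":0,"rz":0},{"tx":-1,"ty":0,"tz":-14,"rx":0,"ry":0,"rz":0},{"tx":0,"ty":0,"tz":0,"rx":0,"ry":0,"rz":0},{"tx":0,"ty":0,"tz":0,"rx":0,"ry":0,"rz":0}]'
python3 -m creep '[{"tx":0,"ty":0,"tz":-3,"rx":0,"ry":0,"rz":0},{"tx":0,"ty":0,"tz":-2,"rx":0,"ry":0,"rz":0},{"tx":0,"ty":0,"tz":0,"rx":0,"ry":0,"rz":0},{"tx":0,"ty":0,"tz":0,"rx":0,"ry":0,"rz":0}]'
```

```text
time_s: 34.68
ee_pos: [0.4388, 0.0858, 0.043]
tcp_rot: [-2.401, -2.014, 0.005]
ft_force: [-5.5, 6.0, -2.0]
width: 0.122
time_s: 35.02
ee_pos: [0.4387, 0.0858, 0.0385]
tcp_rot: [-2.401, -2.014, 0.006]
ft_force: [-6.7, 5.1, -1.9]
width: 0.119
```

```bash

python3 -m creep '[{"tx":0,"ty":0,"tz":-2,"rx":0,"ry":0,"rz":0},{"tx":0,"ty":0,"tz":0,"rx":0,"ry":0,"rz":0},{"tx":0,"ty":0,"tz":0,"rx":0,"ry":0,"rz":0}]'
python3 -m creep '[{"tx":0,"ty":0,"tz":-2,"rx":0,"ry":0,"rz":0},{"tx":0,"ty":0,"tz":0,"rx":0,"ry":0,"rz":0},{"tx":0,"ty":0,"tz":0,"rx":0,"ry":0,"rz":0}]'
```

```text
time_s: 35.27
ee_pos: [0.4386, 0.0858, 0.0366]
tcp_rot: [-2.401, -2.014, 0.006]
ft_force: [-7.5, 5.2, -0.9]
width: 0.123
time_s: 35.52
ee_pos: [0.4385, 0.0859, 0.0359]
tcp_rot: [-2.401, -2.014, 0.005]
ft_force: [-12.0, 6.3, 13.4]
width: 0.12
```

The force stepped up as the lid reached its stop. I press once more, release, lift and check.

```bash

python3 -m creep '[{"tx":0,"ty":0,"tz":-1,"rx":0,"ry":0,"rz":0},{"tx":0,"ty":0,"tz":0,"rx":0,"ry":0,"rz":0},{"tx":0,"ty":0,"tz":0,"rx":0,"ry":0,"rz":0}]'
python3 -m creep '[{"tx":0,"ty":0,"tz":0,"rx":0,"ry":0,"rz":0},{"tx":0,"ty":0,"tz":0,"rx":0,"ry":0,"rz":0},{"tx":0,"ty":0,"tz":0,"rx":0,"ry":0,"rz":0},{"tx":0,"ty":0,"tz":0,"rx":0,"ry":0,"rz":0},{"tx":0,"ty":0,"tz":15,"rx":0,"ry":0,"rz":0},{"tx":0,"ty":0,"tz":25,"rx":0,"ry":0,"rz":0},{"tx":0,"ty":0,"tz":35,"rx":0,"ry":0,"rz":0},{"tx":0,"ty":0,"tz":40,"rx":0,"ry":0,"rz":0},{"tx":0,"ty":0,"tz":40,"rx":0,"ry":0,"rz":0},{"tx":0,"ty":0,"tz":40,"rx":0,"ry":0,"rz":0}]' 36
python3 -m creep '[{"tx":0,"ty":-20,"tz":10,"rx":0,"ry":0,"rz":0},{"tx":0,"ty":-30,"tz":0,"rx":0,"ry":0,"rz":0},{"tx":0,"ty":-30,"tz":0,"rx":0,"ry":0,"rz":0},{"tx":0,"ty":-30,"tz":0,"rx":0,"ry":0,"rz":0},{"tx":0,"ty":-30,"tz":0,"rx":0,"ry":0,"rz":0},{"tx":0,"ty":-30,"tz":0,"rx":0,"ry":0,"rz":0},{"tx":0,"ty":-30,"tz":0,"rx":0,"ry":0,"rz":0},{"tx":0,"ty":-20,"tz":0,"rx":0,"ry":0,"rz":0},{"tx":0,"ty":0,"tz":0,"rx":0,"ry":0,"rz":0},{"tx":0,"ty":0,"tz":0,"rx":0,"ry":0,"rz":0}]'
python3 - <<'E'
from h import *
p=bot.grab_frame('top');q=bot.grab_frame('scene')
cv2.imwrite('pics/k.png',np.hstack([cv2.resize(p['img'][110:260,80:280],(400,300)),cv2.resize(q['img'][130:280,220:420],(400,300))]))
print('lid rect',rect(at(p,mask(p['img'],'red',(150,130,300,250)),.062)))
for t in('lid_handle',):print([(d['point'],round(d['confidence'],2)) for d in bot.look_for(p,t)])
E
```

```text
time_s: 35.77
ee_pos: [0.4386, 0.0859, 0.0358]
tcp_rot: [-2.402, -2.015, 0.005]
ft_force: [-13.2, 4.8, 21.9]
width: 0.12
time_s: 36.6
ee_pos: [0.4419, 0.0841, 0.2318]
tcp_rot: [2.408, 2.017, -0.0]
ft_force: [0.9, 0.1, -0.6]
width: 0.422
time_s: 37.43
ee_pos: [0.4421, -0.1368, 0.2397]
tcp_rot: [-2.411, -2.014, -0.0]
ft_force: [0.3, 1.4, 0.4]
width: 0.42
lid rect (array([0.55655511, 0.06305996]), array([260.98547363, 161.17845154]), 79.49525451660156)
[]
```

View pics/k.png

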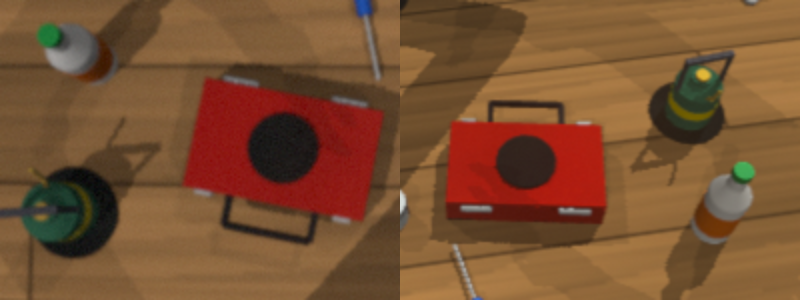

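The lid outline matches its shut outline at the start to within a millimetre. The can stands upright inside the mat's rim.

```bash
python3 -c "
from plant import bot
print(bot.finish_job())"
```

```text
the job is handed in; nothing more can be done
None
```

The job is done and handed in at about 37 s of the 210 s. The hand-in gives no verdict, so what follows rests on my own checks.

- **Oil can:** I lifted it by its handle and set it down on the mat before touching the lid. In the last picture it stands upright with its base inside the rim of the mat.
- **Rods:** Two steel rods were on the bench. The lid was opened to about 1.75 rad and the rods were laid lengthwise in bays 1 and 0, then released. A picture taken just before shutting showed each one lying within its own bay. The brown, orange and purple look-alikes were left alone.
- **Knocked rod:** The second rod was pushed about 4 cm aside during the run. I saw this in a picture, measured it again and picked it up from its new place.
- **Lid:** I pressed it down to its stop, where the vertical force rose to about 22 N with no further movement. Afterwards its outline measured within 1 mm of the shut outline at the start.
- **Bystanders:** The bottle and screwdriver look unmoved in the last pictures. The piston was still standing in the earlier views, but I did not measure it again at the end.

**What failed or disagreed:**
- The first move was refused because a row must have all six keys; nothing moved.
- A few fast moves fell short and were corrected.
- One rod measurement took in part of the arm and was redone.
- In the last picture the network did not find the lid handle, though it is plainly visible there in its shut position.

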